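# Hang the wrench up and hold the toolbox open

### The job

The big combination wrench has been left lying on the shut toolbox: first hang it by its ring on the empty middle hook of the tool rack, between the two smaller wrenches, and leave it hanging there. Then lift the toolbox lid and hold it open at about 60 degrees, because its struts are gone and it falls shut by itself. Finish while still holding the lid there, steady, and do not push over or knock down the other things.

Things in the scene. Friction and masses are not known exactly. Their poses are not given: they have to be found in the camera images.
- wrench: big steel combination wrench, 212 mm long, 0.2 kg, lying flat on the lid. Origin: centre of its underside at mid-shank, near its balance point; x along the shank to the ring end, z out of its upper face. Shank 15 mm wide, 6 mm thick, 2 mm clear of the lid, free to grip 40 mm either way. Ring 31 mm across, hole 20 mm, 10 mm thick; open jaw at the -x end 37 mm wide, 10 mm thick
- wrench_ring (a point): centre of the wrench's ring hole, 85 mm from the wrench's origin along its x and 5 mm up; axes as the wrench
- toolbox: dark steel toolbox, fixed to the bench, 380 mm wide (its y), 200 mm deep (its x), 128 mm high with the lid shut. Origin: centre of its underside on the bench; x points from its front to its hinge side, away from the robot, z up. Top of the shut lid flat, 128 mm above the bench
- lid_bar (a point): middle of the lid's bar handle: a round steel tube of 14 mm diameter running along the toolbox's y in front of the lid, clear for 120 mm between its two stand-offs, its axis 40 mm in front of the lid's front (33 mm free gap behind it) and 113 mm above the bench when shut. The point turns with the lid
- lid_hinge (a point): middle of the hinge line on the toolbox's far upper rim, 100 mm above the bench, axis along the toolbox's y; lid_bar lies 246 mm in front of it and 13 mm above it when shut
- lid (a joint): opening angle of the lid in rad: 0 shut, grows as the front is lifted, stop at 1.75. No spring and next to no friction: the lid (0.85 kg or so) falls shut when let go; lifting it by the bar takes about 4 N
- rack: fixed steel tool rack: foot 150 x 270 x 12 mm, two posts 240 mm apart and 257 mm high, a cross rail 50 mm behind the origin, three J hooks 85 mm apart (y) standing out towards the robot; the outer two carry the smaller wrenches, the middle one is empty. Origin: centre of the foot's underside; x from the hooks to the rail, away from the robot, y along the rail, z up
- hook_seat (a point): low point of the middle hook, on the rod's axis, 232 mm above the bench, where a ring comes to hang; axes as the rack. The rod is 5 mm thick; from the seat it rises slightly for 62 mm to the rail (x) and in front bends up into the tip
- hook_tip (a point): top end of the upturned tip of the middle hook, 262 mm above the bench and 12 mm in front of the seat (-x of the rack); the tip stands 30 mm higher than the seat and is nearly upright
- wrench_mid: smaller combination wrench, 176 mm long, loose, hanging by its ring on the outer hook at the rack's +y; origin in the middle of the shank; leave it hanging
- wrench_small: smallest combination wrench, 147 mm long, loose, hanging by its ring on the outer hook at the rack's -y; origin in the middle of the shank; leave it hanging
- paint_tin: paint tin 100 mm across and 120 mm high, full weight 0.8 kg, standing on the bench behind the work; origin at the centre of its underside; leave it alone
- tape_measure: tape measure 72 x 40 x 56 mm standing on the bench behind the work; origin at the centre of its underside; leave it alone
Things that resemble listed ones, but are neither listed nor needed, are in the scene too. What is shaped like the wrench but turquoise is not meant.

How it is judged:
On the way:
1. the big wrench hangs by its ring on the middle hook, let go, while the lid is still shut (x of wrench_ring in the frame of hook_seat between -0.02 and 0.06 m and y of wrench_ring in the frame of hook_seat between -0.015 and 0.015 m and z of wrench_ring in the frame of hook_seat between -0.015 and 0.012 m and angle between wrench's own x axis and vertical below 1 rad and contact force between wrench and rack above 0.5 N and contact force between wrench and the fingers below 0.1 N and value of joint lid below 0.1 rad), for 0.2 s.
At the end, for the whole second after the job is handed in: the lid stands still between 50 and 70 degrees, carried by the robot alone (contact over 0.8 N); the big wrench hangs still by its ring on the middle hook, within 20 degrees of plumb, ring within 15 mm sideways of the hook; both smaller wrenches still hang (value of joint lid between 0.873 and 1.222 rad and velocity of joint lid between -0.15 and 0.15 rad/s and contact force between any of the fingers, the arm and toolbox above 0.8 N and x of wrench_ring in the frame of hook_seat between -0.02 and 0.06 m and y of wrench_ring in the frame of hook_seat between -0.015 and 0.015 m and z of wrench_ring in the frame of hook_seat between -0.015 and 0.012 m and angle between wrench's own x axis and vertical below 0.35 rad and linear speed of wrench below 0.1 m/s and contact force between wrench and rack above 0.5 N and contact force between each of paint_tin, tape_measure, wrench and toolbox below 0.2 N and height (world z) of wrench_mid above 0.13 m and height (world z) of wrench_small above 0.14 m); the arm keeps its last pose, push and grip.
It fails at once if the paint tin or the tape measure is shoved more than 40 mm or the tin is tipped over (distance of any of paint_tin, tape_measure from where it was at the start of the episode above 0.04 m or angle between paint_tin's own z axis and vertical above 0.5 rad).
It fails at once if one of the smaller wrenches is knocked off its hook (height (world z) of wrench_mid below 0.12 m or height (world z) of wrench_small below 0.13 m).
It also fails if it takes over 72 s, if anything falls off the work surface, if the arm or the gripper's body presses on something with over 40 N, if the wrist force passes 120 N, or if a joint passes its speed limit or range.

### The arm

A 7-joint arm with a two-finger parallel gripper is mounted at the origin on the work surface. World frame = base frame: x ahead of the robot, y to its left, z up, the work surface at z = 0. Lengths are in m, angles in rad, forces in N, time in s.
With the tool pointing down it reaches from about 0.4 to 0.85 m from the base axis. Payload 10.4 kg.
Tool frame: the origin (TCP) lies at the very end of the fingers, on their centre line; the grasp point (between the pads) lies manip.grasp_offset behind it (manip.grasp_offset is the distance from the TCP to the grasp point, in m); z points along the fingers, x is the direction in which the jaws open and shut, and the axes are right-handed (so a half turn about z gives the same grasp; the last joint's range is limited). The gripper opens to 85 mm and grips with 20 to 120 N. Pads are 22 mm wide; open, the fingers measure 114 mm over their backs; the gripper's body (76 mm by 85 mm) begins 54 mm behind the grasp point. The pads swing forward as they close: fully open they stand 13 mm farther back than shut.
Start: joints at [-0.023, 0.332, -0.065, 1.46, 0.022, 1.35, -0.088], TCP at [0.625, 0, 0.231] pointing down, gripper open.
Joint ranges: [-2.6, 2.6], [-0.5, 2.12], [-1.47, 1.34], [0.16, 2.42], [-1.27, 4.41], [0.06, 2.06], [-2.6, 2.6]. Speed limits (rad/s): [2.22, 2.22, 2.79, 2.79, 3.14, 3.14, 3.14].

### API

Orientations are given as a unit quaternion [x, y, z, w].
In Python, from workcell import manip gives the robot as it stands.
- The arm moves only by the shell command python3 -m crank 'ROWS' [FORCE]. ROWS is JSON, a list that holds one entry, the list of rows, each a list of 7 numbers: the shift along the world's x, y, z in units of 60 mm (1.0 is 60 mm), then the turn, a rotation vector about the world's x, y, z in units of 5 degrees (1.0 is 5 degrees), then the finger opening in mm, from 0 to 85.4. A call has 1 to 8 rows; each row shifts and turns the commanded pose from where the row before left it; what a row does not reach is not made up. A row lasts 1/8 s, in which the tool goes at most 62.5 mm and 10.7 degrees, less where a joint would pass 70% of its speed; a pose out of reach is approached as far as the arm can. A call is refused whole if a number of a shift passes 1 or a number of a turn 1, either way. A call with a gripper value outside its range is refused whole. The fingers move at their own pace and stop on an object; FORCE is the grip in N (left out, the last holds). Time passes only in rows, so rows that do not move let the fingers close. It gives the time, the measured TCP pose, the force and the opening at its end, in the units of the state.
- manip.get_obs(): the state, without advancing time (a new reading comes with each control period).
- manip.camera(name): name is "scene" or "side" or "wrist"; returns (picture, depth): 480x640x3 uint8, blue, green, red; 480x640 float32, m along the optical axis (not along the pixel's ray), 0 where there is no reading.
- manip.get_calibration(name): a dict with "fx", "fy", "cx", "cy" (pixels), "rvec" (rotation vector, rad) and "tvec" (3), from world to camera coordinates, as OpenCV has them; the wrist camera has in their place "T_tool_cam" (4x4, takes a point from camera to tool coordinates, whose origin is the TCP and whose axes are the tool frame's). Camera axes: x right, y down, z forward; pixel columns grow to the right and rows downward; lengths in m; the calibration is good to about 2 mm. A picture is of the moment at which its call begins: read the wrist's pose just before it. get_calibration takes no time and is no camera call.
- manip.hand_in(): hands the job in, once; it reports no verdict.
The state is a dict: "clock": time; "joint_pos": joint angles; "joint_velocities": joint speeds; "tau": joint torques, N m; "position": TCP position; "ee_rot": TCP orientation; "ft_force": force on the tool from outside, world axes, zero at the start; "torque": the same for the moment, N m; "grip_width": opening from 0.0 (shut) to 1.0 (fully open).
Only numpy, scipy, OpenCV 4.12 (cv2) and the standard library are available. Lean on these libraries where they do the work, as an engineer would, in place of code of your own. Each camera call takes 0.05 s, during which the arm holds its last target.

## Working session

There is one attempt and no reset: what is moved stays moved. The work goes in short steps, Python scripts to look and compute and a shell command to move; the robot and the scene stay as the last step left them, time stands still between calls to the robot, and variables do not carry over. Pictures are saved under pics/ and viewed, and the job is handed in when it is done.

```bash
ls; mkdir -p pics; cat > h.py <<'E'
import numpy as np,cv2
from scipy.spatial.transform import Rotation as R
from workcell import manip
def T_wc(name):
    c=manip.get_calibration(name)
    K=(c['fx'],c['fy'],c['cx'],c['cy'])
    if name=='wrist':
        o=manip.get_obs();T=np.eye(4);T[:3,:3]=R.from_quat(o['ee_rot']).as_matrix();T[:3,3]=o['position']
        return T@np.array(c['T_tool_cam']),K
    T=np.eye(4);T[:3,:3]=R.from_rotvec(np.ravel(c['rvec'])).as_matrix();T[:3,3]=np.ravel(c['tvec'])
    return np.linalg.inv(T),K
def shot(name,fn):
    T,K=T_wc(name);im,d=manip.camera(name)
    cv2.imwrite('pics/'+fn+'.png',im);np.savez('pics/'+fn+'.npz',im=im,d=d,T=T,K=K)
    return im,d,T,K
def load(fn):
    z=np.load('pics/'+fn+'.npz');return z['im'],z['d'],z['T'],z['K']
def cloud(d,T,K):
    v,u=np.mgrid[:d.shape[0],:d.shape[1]]
    P=np.stack([(u-K[2])/K[0]*d,(v-K[3])/K[1]*d,d],-1)
    W=P@T[:3,:3].T+T[:3,3];W[d==0]=np.nan
    return W
def proj(p,T,K):
    q=np.linalg.inv(T)@np.append(p,1);return q[0]/q[2]*K[0]+K[2],q[1]/q[2]*K[1]+K[3]
def st():
    o=manip.get_obs()
    print('t',round(o['clock'],2),'pos',np.round(o['position'],4),'q',np.round(o['ee_rot'],3),'F',np.round(o['ft_force'],1),'g',round(o['grip_width'],3),'j',np.round(o['joint_pos'],2))
E
python3 - <<'E'
from h import *
for n in ['scene','side','wrist']: shot(n,n+'0')
st(); print(manip.grasp_offset)
for n in ['scene','side','wrist']:
  T,K=T_wc(n);print(n,np.round(T,3),K)
E
```

```text
pics
t 0.15 pos [0.6247 0.     0.2307] q [ 1.     0.    -0.001  0.   ] F [ 0.1  0.1 -0.2] g 1.004 j [-0.02  0.33 -0.06  1.46  0.02  1.35 -0.09]
0.0187
scene [[ 0.91   0.331 -0.251  0.892]
 [ 0.415 -0.743  0.525 -0.738]
 [-0.013 -0.582 -0.813  1.238]
 [ 0.     0.     0.     1.   ]] (547.3004459431485, 547.3004459431485, 319.85532817879016, 238.1534402029652)
side [[-0.969 -0.13   0.212  0.326]
 [-0.249  0.513 -0.821  0.756]
 [-0.002 -0.848 -0.529  0.701]
 [ 0.     0.     0.     1.   ]] (451.24669458034845, 451.24669458034845, 323.6491256977596, 238.75202263883494)
wrist [[ 1.     0.    -0.     0.624]
 [ 0.    -0.946 -0.324  0.084]
 [-0.     0.324 -0.946  0.373]
 [ 0.     0.     0.     1.   ]] (382.01836768230396, 382.01836768230396, 322.797735701815, 240.27797411333856)
```

View pics/scene0.png

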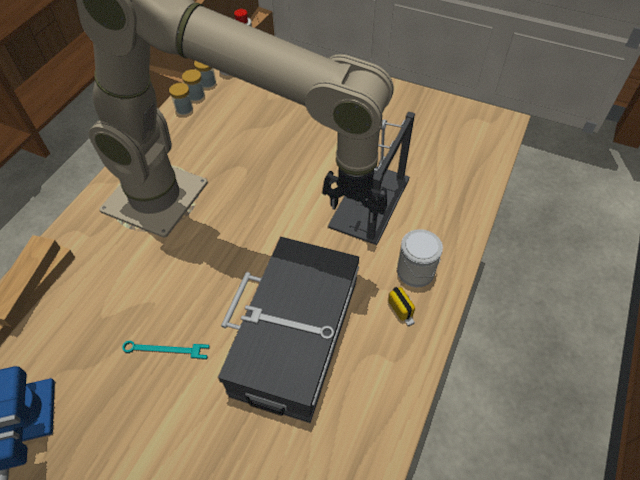

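View pics/side0.png

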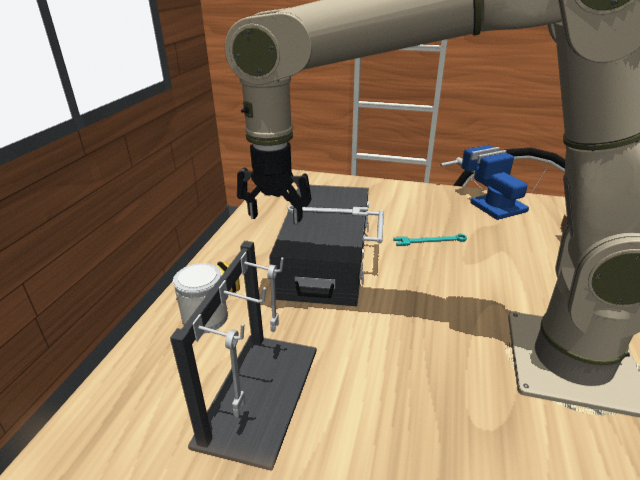

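View pics/wrist0.png

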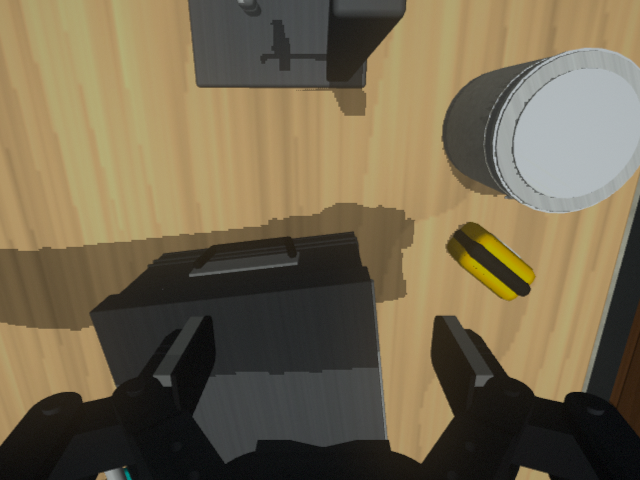

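The scene shows the steel wrench on the dark lid (ring at about (327,332), jaw at about (252,314)). Things it could be taken for are the turquoise wrench on the bench (125–208, 348) and the two small wrenches on the rack (scene ~(385,130), side (275,290) and (237,370)). The steel one on the lid fits the description. Next I'll crop in close and measure.

```bash
python3 - <<'E'
from h import *
im,d,T,K=load('scene0');W=cloud(d,T,K)
cv2.imwrite('pics/crop1.png',cv2.resize(im[220:430,210:370],None,fx=3.5,fy=2.8,interpolation=cv2.INTER_CUBIC)[:590])
g=im.astype(int)
# lid top: z in .11-.14
lid=(abs(W[...,2]-.128)<.008); 
sub=np.zeros_like(lid);sub[230:420,215:365]=1;lid&=sub
print('lid z',np.nanmedian(W[lid][:,2]))
dark=lid&(g.max(-1)<110)
p=W[dark][:,:2].astype(np.float32);r=cv2.minAreaRect(p);print('lid rect',r,cv2.boxPoints(r))
wr=sub&(g.min(-1)>120)&(W[...,2]>.125)&(W[...,2]<.16)
v,u=np.where(wr)
P=W[wr];print(len(P),P.min(0),P.max(0))
n,lab,stt,c=cv2.connectedComponentsWithStats(wr.astype(np.uint8))
for i in range(1,n):
  if stt[i,4]>30:
    q=W[lab==i];print(stt[i],q.mean(0),cv2.minAreaRect(q[:,:2].astype(np.float32)),np.median(q[:,2]))
E
```

```text
lid z 0.1271340452241041
lid rect ((0.5613744854927063, -0.2377345710992813), (0.24456295371055603, 0.3894362151622772), 6.688301086425781) [[ 0.41724676 -0.0585835 ]
 [ 0.46260363 -0.4453694 ]
 [ 0.7055022  -0.41688564]
 [ 0.66014534 -0.03009975]]
636 [ 0.47532516 -0.31468757  0.12566838] [ 0.68545622 -0.23345275  0.14108945]
[241 305  93  34 634] [ 0.57254069 -0.26821765  0.13527876] ((0.5810160636901855, -0.2637314200401306), (0.210581973195076, 0.041231732815504074), 10.147906303405762) 0.1355767172851906
```

```bash
python3 - <<'E'
from h import *
for n in ['scene0','side0']:
  im,d,T,K=load(n);W=cloud(d,T,K)
  # rack foot/posts/hook listing
  if n=='side0':
    cv2.imwrite('pics/crop2.png',cv2.resize(im[230:470,160:330],None,fx=3.5,fy=2.45,interpolation=cv2.INTER_CUBIC))
    foot=(abs(W[...,2]-.012)<.008)&(im.max(-1)<90);foot[:330]=0;foot[:, :180]=0;foot[:,330:]=0
    print(foot.sum(),cv2.minAreaRect(W[foot][:,:2].astype(np.float32)),cv2.boxPoints(cv2.minAreaRect(W[foot][:,:2].astype(np.float32))))
    top=(W[...,2]>.245)&(W[...,2]<.275);top[:,:170]=0;top[:,300:]=0;top[:235]=0
    k,lab,s,c=cv2.connectedComponentsWithStats(top.astype(np.uint8))
    for i in range(1,k):
      if s[i,4]>5: print(s[i],np.round(np.median(W[lab==i],0),3))
E
```

```text
7469 ((0.5851853489875793, 0.24017415940761566), (0.2681289315223694, 0.14853492379188538), 89.8143310546875) [[0.5104838  0.10635106]
 [0.659018   0.10586973]
 [0.6598869  0.37399727]
 [0.5113527  0.37447858]]
[ 170  241   84  106 1319] [0.633 0.274 0.254]
[280 257   4  11  29] [0.557 0.155 0.255]
[262 287   4  11  33] [0.557 0.24  0.256]
[240 323   4  11  35] [0.557 0.325 0.255]
```

View pics/crop1.png

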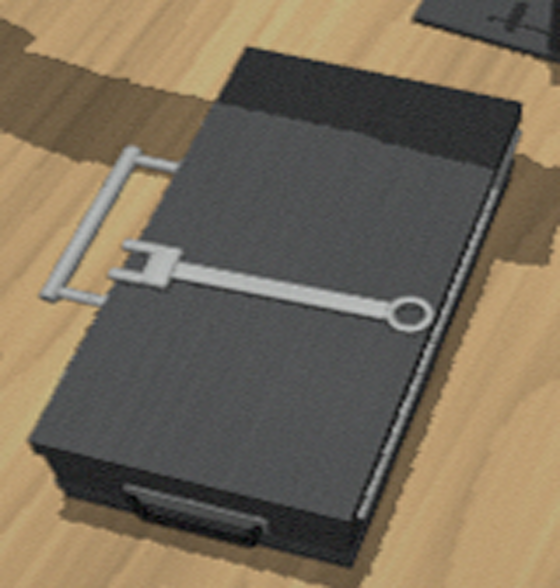

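View pics/crop2.png

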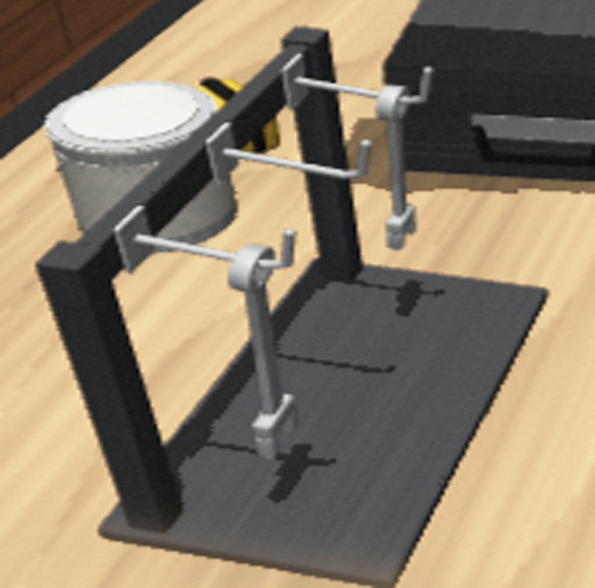

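The close crop confirms a steel wrench with its ring at the far (hinge) side. The other crop shows the middle hook empty. I'll move above the toolbox and measure again with the wrist camera.

```bash
python3 -m crank '[[[-0.1,-0.4,0.6,0,0,0,60],[-0.2,-0.4,0.6,0,0,0,60],[-0.2,-0.4,0.5,0,0,0,60],[-0.2,-0.4,0,0,0,0,60],[-0.1,-0.4,0,0,0,0,60],[0,0,0,0,0,0,60]]]'; python3 - <<'E'
from h import *
im,d,T,K=shot('wrist','w1');st();W=cloud(d,T,K)
g=im.astype(int)
wr=(g.min(-1)>110)&(W[...,2]>.129)&(W[...,2]<.15)
n,lab,s,c=cv2.connectedComponentsWithStats(wr.astype(np.uint8))
for i in range(1,n):
  if s[i,4]>50: q=W[lab==i];r=cv2.minAreaRect(q[:,:2].astype(np.float32));print(s[i],q.mean(0),r,np.round(cv2.boxPoints(r),3).tolist())
lid=(abs(W[...,2]-.127)<.006)&(g.max(-1)<120)
n,lab,s,c=cv2.connectedComponentsWithStats(lid.astype(np.uint8));i=1+s[1:,4].argmax()
q=W[lab==i];r=cv2.minAreaRect(q[:,:2].astype(np.float32));print('lid',s[i],r,np.round(cv2.boxPoints(r),3).tolist(),np.median(q[:,2]))
bar=(W[...,2]>.11)&(W[...,2]<.126)&(g.min(-1)>110)
n,lab,s,c=cv2.connectedComponentsWithStats(bar.astype(np.uint8))
for i in range(1,n):
  if s[i,4]>50: q=W[lab==i];r=cv2.minAreaRect(q[:,:2].astype(np.float32));print('bar',s[i],q.mean(0),r,np.round(cv2.boxPoints(r),3).tolist())
E
```

```text
clock: 0.9
position: [0.5764, -0.1222, 0.3333]
ee_rot: [1.0, -0.002, -0.0, 0.0]
ft_force: [1.4, 0.6, -0.2]
grip_width: 0.702
t 0.95 pos [ 0.5768 -0.1204  0.3331] q [ 1.    -0.001 -0.    -0.   ] F [-0.6  0.7 -0.4] g 0.699 j [ 0.12  0.22  0.01  1.39 -0.    1.53  0.13]
[ 246  326  150   43 2048] [ 0.56509027 -0.26781619  0.13597231] ((0.569876492023468, -0.2630997598171234), (0.161635160446167, 0.03499382734298706), 12.745674133300781) [[0.4869999885559082, -0.2639999985694885], [0.4950000047683716, -0.2980000078678131], [0.652999997138977, -0.2619999945163727], [0.6449999809265137, -0.2280000001192093]]
lid [  184   100   244   244 46136] ((0.5675527453422546, -0.15297561883926392), (0.2091396003961563, 0.22211113572120667), 6.987115859985352) [[0.44999998807907104, -0.054999999701976776], [0.47699999809265137, -0.2759999930858612], [0.6850000023841858, -0.25], [0.6579999923706055, -0.029999999329447746]] 0.12769206441068723
bar [ 523    0  113   40 3064] [0.78459766 0.03355521 0.12056156] ((0.7847839593887329, 0.03117898479104042), (0.02856270968914032, 0.09143336862325668), 89.7901382446289) [[0.7390000224113464, 0.017000000923871994], [0.8299999833106995, 0.017000000923871994], [0.8309999704360962, 0.04500000178813934], [0.7390000224113464, 0.04600000008940697]]
bar [179 284  24  62 649] [ 0.43644225 -0.2394507   0.1183694 ] ((0.4359593391418457, -0.24380327761173248), (0.01291189156472683, 0.07482320815324783), 6.9022746086120605) [[0.42500001192092896, -0.2070000022649765], [0.4339999854564667, -0.28200000524520874], [0.44699999690055847, -0.2800000011920929], [0.43799999356269836, -0.20600000023841858]]
```

View pics/w1.png

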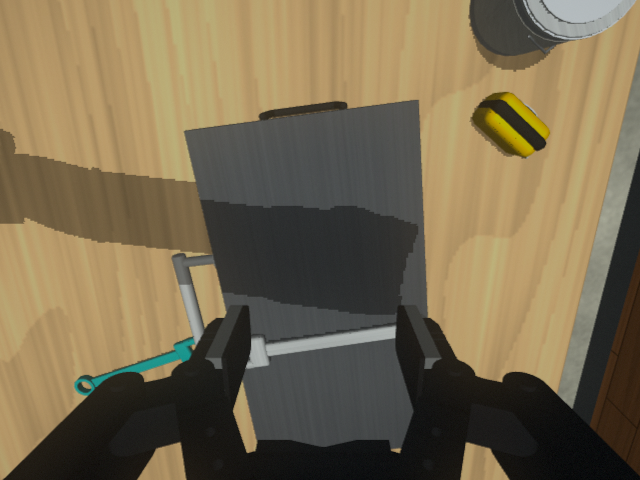

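```bash
python3 - <<'E'
from h import *
for n,z0 in (('scene0',.129),('w1',.129)):
  im,d,T,K=load(n);W=cloud(d,T,K);g=im.astype(int)
  wr=(g.min(-1)>110)&(W[...,2]>z0)&(W[...,2]<.15)&(W[...,1]<-.2)
  k,lab,s,c=cv2.connectedComponentsWithStats(wr.astype(np.uint8));i=1+s[1:,4].argmax()
  q=W[lab==i]
  m=(q[:,0]>.52)&(q[:,0]<.63)
  l=cv2.fitLine(q[m][:,:2].astype(np.float32),cv2.DIST_HUBER,0,.01,.01).ravel()
  ax=l[:2]*np.sign(l[0]);print(n,'yaw',np.degrees(np.arctan2(ax[1],ax[0])),l[2:],'n',m.sum())
  t=(q[:,:2]-l[2:])@ax
  a=l[2:]+ax*t.min();b=l[2:]+ax*t.max()
  print('ends',a,b,'len',np.ptp(t),'z',np.median(q[m][:,2]), 'mid',(a+b)/2, 'width',np.percentile((q[m][:,:2]-l[2:])@[-ax[1],ax[0]],[1,99]))
E
```

```text
scene0 yaw 9.327806 [ 0.57525307 -0.26862192] n 286
ends [ 0.47788782 -0.28461462] [ 0.68559876 -0.25049713] len 0.21049426690166134 z 0.13527932711681012 mid [ 0.58174329 -0.26755587] width [-0.00721107  0.00969704]
w1 yaw 9.532667 [ 0.5750255  -0.26576588] n 1275
ends [ 0.49170632 -0.27975756] [ 0.65018902 -0.25314376] len 0.1607017746122569 z 0.13552998233257146 mid [ 0.57094767 -0.26645066] width [-0.00752298  0.00674791]
```

```bash
cat >> h.py <<'E'
def todo(p,Rt):
    o=manip.get_obs()
    dR=(Rt*R.from_quat(o['ee_rot']).inv()).as_rotvec(degrees=True)
    print('shift',np.round((np.array(p)-o['position'])/.06,2),'turn',np.round(dR/5,2))
E
python3 -m crank '[[[0,0,0,0,0,-1,60],[0,-0.3,0,0,0,-1,60],[0,-0.3,0,0,0,-1,60],[0,-0.3,0,0,0,-1,50],[0,-0.3,0,0,0,-1,50],[0,-0.3,0,0,0,-1,50],[0,-0.3,0,0,0,-1,50],[0.1,-0.3,0,0,0,-1,50]]]'
python3 -m crank '[[[0,-0.3,0,0,0,-1,50],[0,0,0,0,0,-1,50],[0,0,0,0,0,-1,50],[0,0,0,0,0,-1,50],[0,0,-0.3,0,0,-1,50],[0,0,-0.3,0,0,-1,50],[0,0,-0.3,0,0,-1,50],[0,0,-0.3,0,0,-1,50]]]'
python3 -m crank '[[[0,0,-0.3,-0.16,0.98,0,50],[0,0,-0.3,-0.16,0.98,0,50],[0,0,-0.3,-0.16,0.98,0,50],[0,0,0,-0.16,0.98,0,50],[0,0,0,0,0,0,50]]]'
python3 - <<'E'
from h import *
st();Rt=R.from_euler('z',9.5,degrees=True)*R.from_euler('y',20,degrees=True)*R.from_euler('z',-90,degrees=True)*R.from_euler('x',180,degrees=True)
todo([.586,-.2655,.1325],Rt)
im,d,T,K=shot('wrist','w2');W=cloud(d,T,K)
shot('side','s2')
E
```

```text
clock: 1.95
position: [0.5836, -0.245, 0.3332]
ee_rot: [0.939, -0.343, -0.0, -0.0]
ft_force: [0.4, 0.4, -0.8]
grip_width: 0.591
clock: 2.95
position: [0.5838, -0.2622, 0.2603]
ee_rot: [0.766, -0.643, -0.0, -0.0]
ft_force: [0.1, 0.3, -0.1]
grip_width: 0.584
clock: 3.58
position: [0.5843, -0.2615, 0.2051]
ee_rot: [0.756, -0.632, -0.114, 0.131]
ft_force: [-0.1, 1.0, -0.2]
grip_width: 0.587
t 3.58 pos [ 0.5843 -0.2615  0.2051] q [ 0.756 -0.632 -0.114  0.131] F [-0.1  1.  -0.2] g 0.587 j [ 0.11  0.63  0.27  1.17  0.01  1.67 -1.04]
shift [ 0.03 -0.07 -1.21] turn [-0.07 -0.01 -0.13]
```

View pics/w2.png

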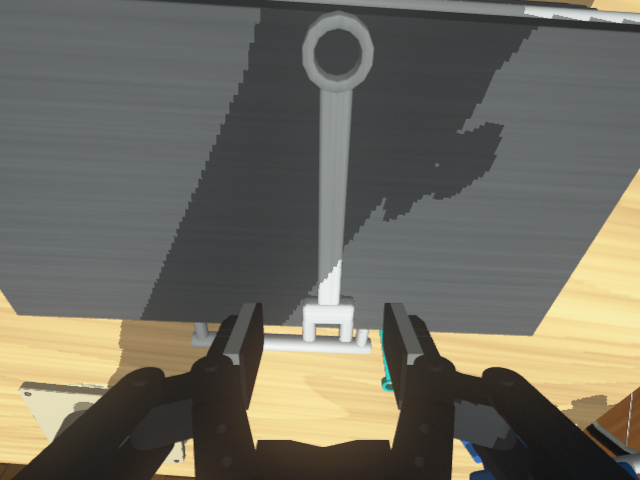

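View pics/s2.png

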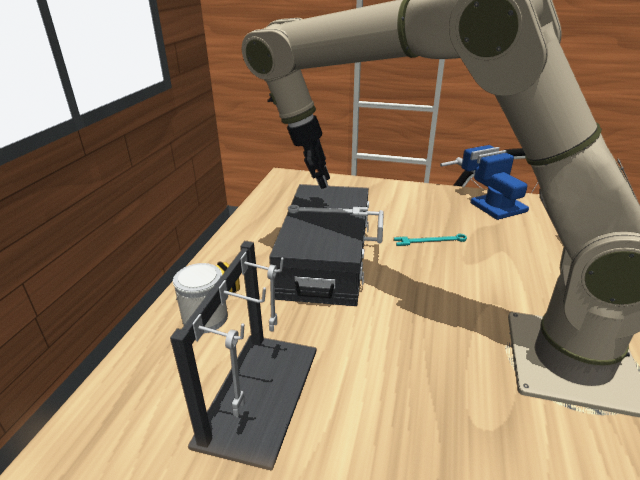

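The wrist view shows the ring centre at (338,52) and the shank running down to the jaw at (328,315). I'll refine the wrench pose from this.

```bash
python3 - <<'E'
from h import *
im,d,T,K=load('w2');W=cloud(d,T,K)
def onz(u,v,z):
  r=T[:3,:3]@np.array([(u-K[2])/K[0],(v-K[3])/K[1],1]);return T[:3,3]+r*(z-T[2,3])/r[2]
ring=onz(338,52,.139);a=onz(336,100,.136);b=onz(329,290,.136);print(ring,a,b,np.degrees(np.arctan2((a-b)[1],(a-b)[0])))
x=(ring-b)[:2];x/=np.linalg.norm(x);print('yaw ring-b',np.degrees(np.arctan2(x[1],x[0])),'origin',ring[:2]-.085*x)
g=im.astype(int)
print(W[160,335],W[240,332],W[160,250])
E
```

```text
[ 0.67222274 -0.25091677  0.139     ] [ 0.6518817  -0.25424151  0.136     ] [ 0.53032602 -0.2740887   0.136     ] 9.27323005048866
yaw ring-b 9.274617175110054 origin [ 0.58833392 -0.26461593]
[ 0.62274909 -0.2596012   0.13629823] [ 0.57173111 -0.26802122  0.1358209 ] [ 0.6100598  -0.21659333  0.12695449]
```

```bash
python3 -m crank '[[[0.02,-0.03,-0.5,0,0,-0.1,40],[0.02,-0.03,-0.45,0,0,0,40],[0,0,-0.15,0,0,0,40],[0,0,0,0,0,0,40]]]'
python3 -m crank '[[[0,0,-0.05,0,0,0,40],[0,0,-0.04,0,0,0,40],[0,0,0,0,0,0,40]]]'
python3 - <<'E'
from h import *
st();Rt=R.from_euler('z',9.3,degrees=True)*R.from_euler('y',20,degrees=True)*R.from_euler('z',-90,degrees=True)*R.from_euler('x',180,degrees=True)
todo([.587,-.265,.1325],Rt)
E
```

```text
clock: 4.18
position: [0.5853, -0.2677, 0.142]
ee_rot: [0.752, -0.637, -0.113, 0.13]
ft_force: [-0.1, 0.2, 1.3]
grip_width: 0.472
clock: 4.55
position: [0.5855, -0.2675, 0.1361]
ee_rot: [0.752, -0.636, -0.113, 0.13]
ft_force: [-1.0, -0.9, 0.5]
grip_width: 0.467
t 4.55 pos [ 0.5855 -0.2675  0.1361] q [ 0.752 -0.636 -0.113  0.13 ] F [-1.  -0.9  0.5] g 0.467 j [ 0.12  0.68  0.26  1.23  0.    1.55 -1.06]
shift [ 0.03  0.04 -0.06] turn [-0.05  0.02 -0.03]
```

```bash
python3 -m crank '[[[0,0.04,-0.05,0,0,0,40],[0,0,0,0,0,0,10],[0,0,0,0,0,0,10],[0,0,0,0,0,0,5],[0,0,0,0,0,0,5],[0,0,0,0,0,0,5]]]' 50
python3 - <<'E'
from h import *
st();shot('wrist','w3')
E
```

```text
clock: 5.3
position: [0.5855, -0.265, 0.133]
ee_rot: [0.752, -0.636, -0.113, 0.13]
ft_force: [-0.1, 1.4, 0.4]
grip_width: 0.148
t 5.3 pos [ 0.5855 -0.265   0.133 ] q [ 0.752 -0.636 -0.113  0.13 ] F [-0.1  1.4  0.4] g 0.148 j [ 0.12  0.68  0.26  1.24  0.    1.55 -1.06]
```

View pics/w3.png

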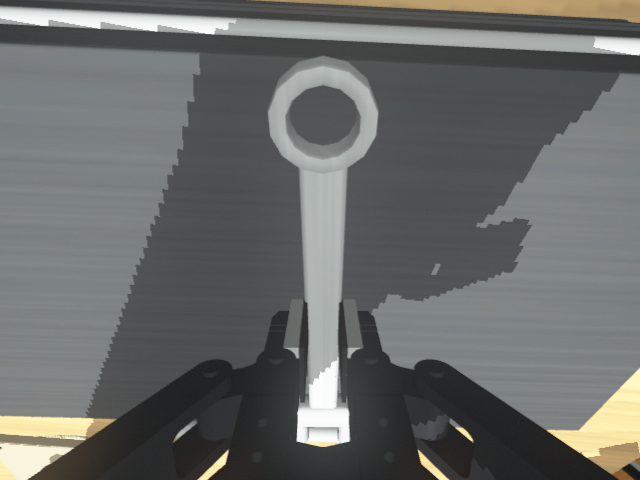

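Grasped (opening about 12.6 mm, fingers either side of the shank). Lifting and carrying it to the rack, turning the yaw to 0 on the way.

```bash
python3 -m crank '[[[0,0,0.2,0,0,0,5],[0,0,0.4,0,0,0,5],[-0.2,0,0.6,0,0,0,5],[-0.3,0,0.7,0,0,0,5],[-0.3,0.3,0.7,0,0,0,5],[-0.3,0.6,0.7,0,0,-0.6,5],[-0.3,0.8,0.5,0,0,-0.6,5],[-0.2,0.8,0.2,0,0,-0.6,5]]]'
python3 - <<'E'
from h import *
st()
E
```

```text
clock: 6.35
position: [0.4887, -0.1146, 0.3756]
ee_rot: [0.699, -0.695, -0.122, 0.12]
ft_force: [0.7, -0.3, -2.6]
grip_width: 0.15
t 6.35 pos [ 0.4887 -0.1146  0.3756] q [ 0.699 -0.695 -0.122  0.12 ] F [ 0.7 -0.3 -2.6] g 0.15 j [-0.08  0.28  0.25  1.29 -0.01  1.92 -1.39]
```

```bash
python3 -m crank '[[[-0.1,0.8,0,0,-1,0,5],[-0.1,0.8,0,0,-1,0,5],[0,0.8,0,0,-1,0,5],[0,0.8,0,0,-1,0,5],[0,0.8,0,0,-1,0,5],[0,0.8,0,0,-1,0,5],[0,0.6,-0.2,0,0,0,5],[0,0.45,-0.2,0,0,0,5]]]'
python3 -m crank '[[[0,0,-0.2,0,0,0,5],[0,0,0,0,0,0,5],[0,0,0,0,0,0,5]]]'
cat >> h.py <<'E'
base=R.from_euler('y',20,degrees=True)*R.from_euler('z',-90,degrees=True)*R.from_euler('x',180,degrees=True)
RW=np.array([.088,0,.002])
def rt(P): return R.from_euler('y',-P,degrees=True)*base
def tcp(ring,P): return np.array(ring)-R.from_euler('y',-P,degrees=True).apply(RW)
def ringnow():
    o=manip.get_obs();Q=R.from_quat(o['ee_rot'])*base.inv()
    return o['position']+Q.apply(RW),Q.as_euler('zyx',degrees=True)
E
python3 - <<'E'
from h import *
st();print(ringnow());todo(tcp([.557,.24,.292],30),rt(30))
shot('wrist','w4');shot('scene','c4');shot('side','s4')
E
```

```text
clock: 7.35
position: [0.4768, 0.2369, 0.3494]
ee_rot: [0.708, -0.701, 0.063, -0.063]
ft_force: [0.5, 0.2, -2.1]
grip_width: 0.148
clock: 7.72
position: [0.4778, 0.2347, 0.3377]
ee_rot: [0.707, -0.702, 0.063, -0.063]
ft_force: [-0.7, 0.1, -2.4]
grip_width: 0.151
t 7.72 pos [0.4778 0.2347 0.3377] q [ 0.707 -0.702  0.063 -0.063] F [-0.7  0.1 -2.4] g 0.151 j [-0.48 -0.02 -0.12  1.66  0.1   1.36 -2.18]
(array([0.55290743, 0.23523105, 0.38368595]), array([  0.48206015, -30.18716882,   0.2302933 ]))
shift [ 0.07  0.09 -1.52] turn [ 0.    0.04 -0.08]
```

View pics/w4.png

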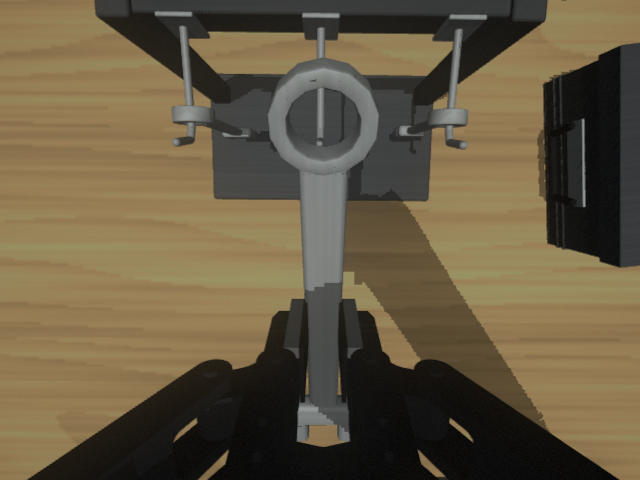

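View pics/s4.png

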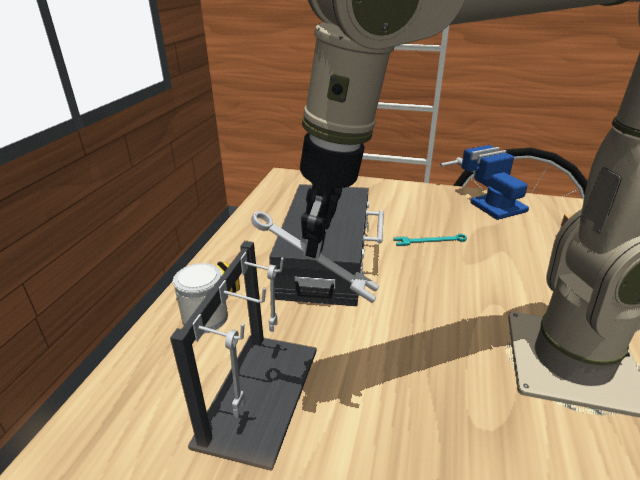

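```bash
python3 - <<'E'
from h import *
im,d,T,K=load('w4');W=cloud(d,T,K)
r=ringnow()[0]
print('ring px',proj(r,T,K))
for x in(.554,.557,.56): print(x,proj([x,.24,.262],T,K))
for u,v in [(320,141),(320,143),(320,138),(180,141),(455,142),(321,130),(320,70)]: print((u,v),np.round(W[v,u],4))
cv2.imwrite('pics/w4c.png',cv2.resize(im[40:180,240:400],None,fx=4,fy=4,interpolation=cv2.INTER_CUBIC))
E
```

```text
ring px (np.float64(323.05140536753527), np.float64(113.30370728458001))
0.554 (np.float64(315.9393208815614), np.float64(147.81297976177427))
0.557 (np.float64(315.9628068017156), np.float64(142.5785171517942))
0.56 (np.float64(315.9863877687779), np.float64(137.3228708077488))
(320, 141) [0.5579 0.2376 0.2626]
(320, 143) [0.5566 0.2376 0.2635]
(320, 138) [0.5614 0.2378 0.2457]
(180, 141) [0.5575 0.3205 0.2602]
(455, 142) [0.5589 0.1552 0.2525]
(321, 130) [0.5679 0.2373 0.2334]
(320, 70) [0.5616 0.2367 0.3925]
```

View pics/w4c.png

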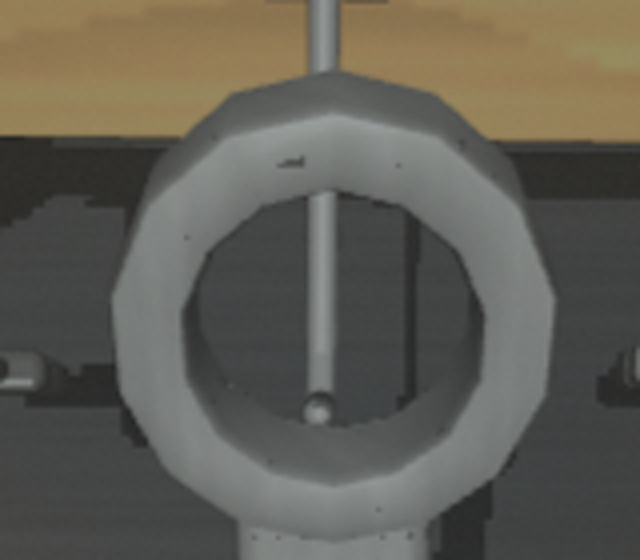

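```bash
python3 -m crank '[[[0.08,0.05,-0.4,0,0,-0.08,5],[0,0,-0.4,0,0,0,5],[0,0,-0.4,0,0,0,5],[0,0,-0.2,0,0,0,5],[0,0,-0.05,0,0,0,5],[0,0,0,0,0,0,5]]]'
python3 - <<'E'
from h import *
st();print(ringnow());todo(tcp([.558,.238,.292],30),rt(30))
im,d,T,K=shot('wrist','w5');print(proj(ringnow()[0],T,K),proj([.558,.238,.262],T,K))
cv2.imwrite('pics/w5c.png',cv2.resize(im[40:180,240:400],None,fx=4,fy=4,interpolation=cv2.INTER_CUBIC))
im,d,T,K=shot('side','s5');print(proj(ringnow()[0],T,K),proj([.558,.238,.262],T,K))
cv2.imwrite('pics/s5c.png',cv2.resize(im[200:340,180:380],None,fx=4,fy=4,interpolation=cv2.INTER_CUBIC))
E
```

```text
clock: 8.62
position: [0.4825, 0.239, 0.2508]
ee_rot: [0.705, -0.704, 0.063, -0.063]
ft_force: [0.4, 0.5, -1.9]
grip_width: 0.148
t 8.62 pos [0.4825 0.239  0.2508] q [ 0.705 -0.704  0.063 -0.063] F [ 0.4  0.5 -1.9] g 0.148 j [-0.48  0.02 -0.13  1.79  0.11  1.18 -2.21]
(array([0.55758006, 0.23910056, 0.29673642]), array([  0.13224874, -30.19185607,   0.07728426]))
shift [ 0.   -0.02 -0.07] turn [-0.    0.04 -0.02]
(np.float64(325.1519021986638), np.float64(112.38824063847349)) (np.float64(327.7885126294781), np.float64(128.73880321283568))
(np.float64(261.38873040388114), np.float64(269.7608740535273)) (np.float64(263.1289982692092), np.float64(287.40648021735313))
```

View pics/w5c.png

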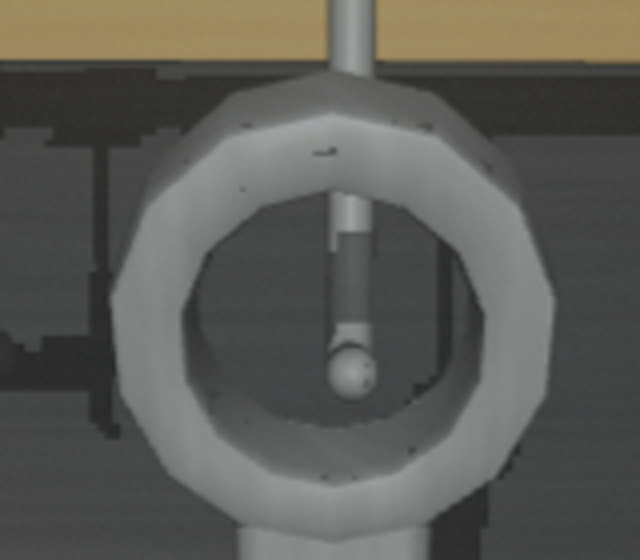

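View pics/s5c.png

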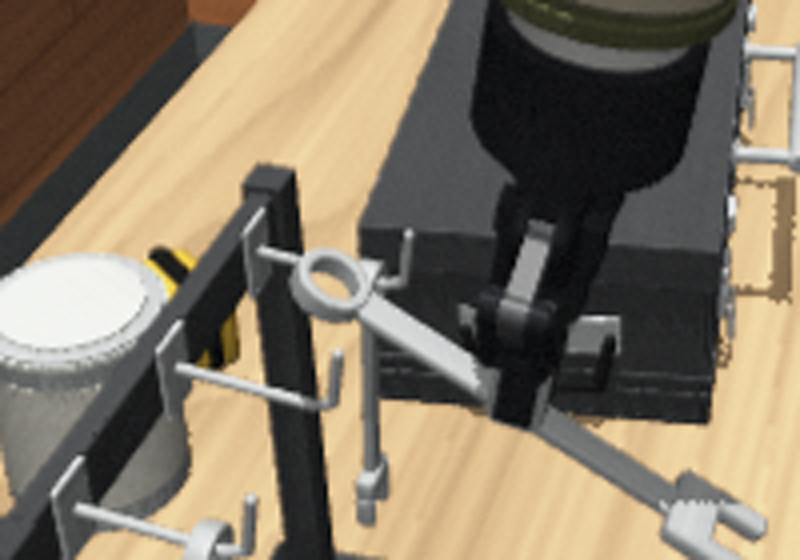

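```bash
python3 -m crank '[[[0,-0.02,-0.2,0,0,0,5],[0,0,-0.2,0,0,0,5],[0,0,-0.2,0,0,0,5],[0,0,0,0,0,0,5]]]'
python3 - <<'E'
from h import *
st();print(ringnow())
for r,P in [((.557,.238,.25),30),((.558,.238,.243),35),((.560,.238,.238),40),((.562,.238,.236),45),((.565,.238,.233),50),((.569,.238,.231),55),((.573,.238,.230),60)]: 
  t=tcp(r,P);print(P,np.round(t,4)); 
  todo(t,rt(P))
im,d,T,K=shot('side','s6')
cv2.imwrite('pics/s6c.png',cv2.resize(im[200:340,180:380],None,fx=4,fy=4,interpolation=cv2.INTER_CUBIC))
im,d,T,K=shot('wrist','w6')
cv2.imwrite('pics/w6c.png',cv2.resize(im[40:180,240:400],None,fx=4,fy=4,interpolation=cv2.INTER_CUBIC))
E
```

```text
clock: 9.22
position: [0.4816, 0.2372, 0.2124]
ee_rot: [0.705, -0.704, 0.062, -0.061]
ft_force: [1.0, 1.3, -2.4]
grip_width: 0.145
t 9.22 pos [0.4816 0.2372 0.2124] q [ 0.705 -0.704  0.062 -0.061] F [ 1.   1.3 -2.4] g 0.145 j [-0.48  0.05 -0.13  1.85  0.12  1.11 -2.22]
(array([0.5567901 , 0.23742984, 0.25819983]), array([ 1.35739608e-01, -3.00238616e+01, -2.24445838e-02]))
30 [0.4818 0.238  0.2043]
shift [ 0.    0.01 -0.14] turn [ 0.02  0.   -0.02]
35 [0.4871 0.238  0.1909]
shift [ 0.09  0.01 -0.36] turn [ 0.02 -1.   -0.02]
40 [0.4939 0.238  0.1799]
shift [ 0.2   0.01 -0.54] turn [ 0.02 -2.   -0.02]
45 [0.5012 0.238  0.1724]
shift [ 0.33  0.01 -0.67] turn [ 0.02 -3.   -0.02]
50 [0.51   0.238  0.1643]
shift [ 0.47  0.01 -0.8 ] turn [ 0.02 -4.   -0.02]
55 [0.5202 0.238  0.1578]
shift [ 0.64  0.01 -0.91] turn [ 0.02 -5.   -0.02]
60 [0.5307 0.238  0.1528]
shift [ 0.82  0.01 -0.99] turn [ 0.02 -6.   -0.02]
```

View pics/s6c.png

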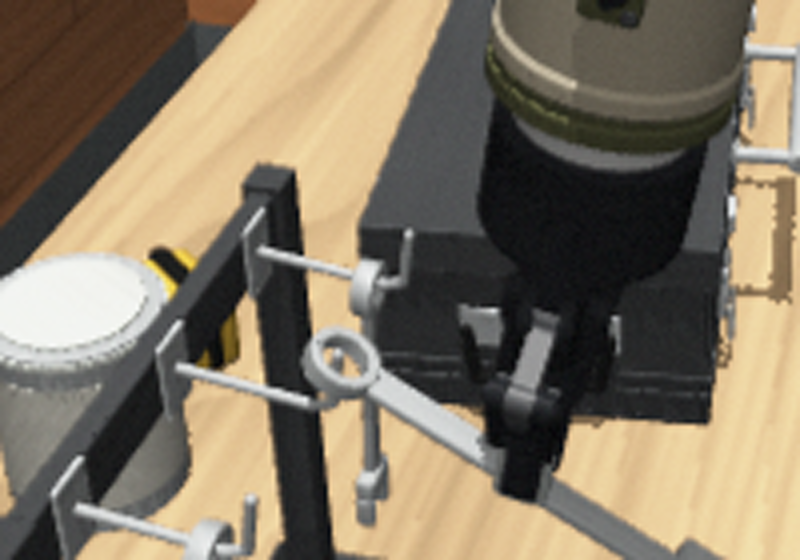

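View pics/w6c.png

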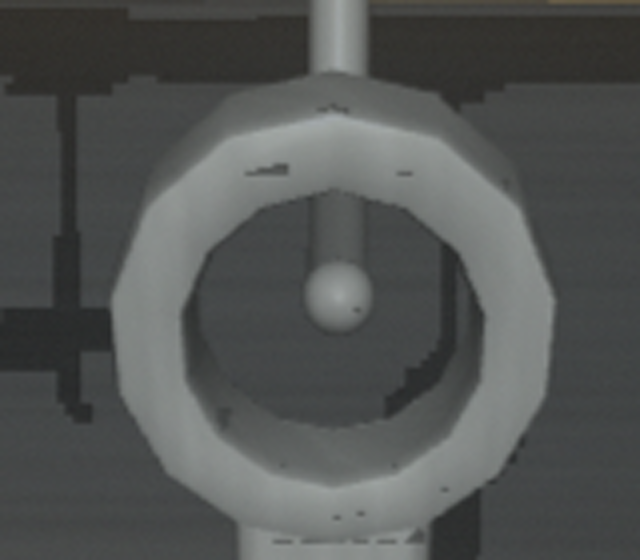

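The tip is inside the ring hole at crop (338,295), nearly centred. Next I'll follow the rod round the bend.

```bash
python3 -m crank '[[[0,0,-0.14,0,0,0,5],[0.09,0,-0.22,0,-1,0,5],[0.11,0,-0.18,0,-1,0,5],[0.13,0,-0.13,0,-1,0,5],[0,0,0,0,0,0,5]]]'
python3 - <<'E'
from h import *
st();print(ringnow())
im,d,T,K=shot('side','s7')
cv2.imwrite('pics/s7c.png',cv2.resize(im[200:340,180:380],None,fx=4,fy=4,interpolation=cv2.INTER_CUBIC))
for r,P in [((.565,.238,.233),50),((.569,.238,.231),55),((.573,.238,.230),60)]: 
  todo(tcp(r,P),rt(P))
E
```

```text
clock: 9.95
position: [0.5007, 0.2374, 0.1725]
ee_rot: [0.692, -0.689, 0.154, -0.153]
ft_force: [-0.5, 0.2, -2.4]
grip_width: 0.145
t 9.95 pos [0.5007 0.2374 0.1725] q [ 0.692 -0.689  0.154 -0.153] F [-0.5  0.2 -2.4] g 0.145 j [-0.52 -0.02 -0.17  2.06  0.39  0.79 -2.49]
(array([0.56149393, 0.23773928, 0.23618028]), array([  0.25631732, -45.02685283,   0.05545016]))
shift [ 0.14  0.01 -0.15] turn [ 0.02 -0.99 -0.03]
shift [ 0.31  0.01 -0.26] turn [ 0.02 -1.99 -0.03]
shift [ 0.49  0.01 -0.35] turn [ 0.02 -2.99 -0.03]
```

View pics/s7c.png

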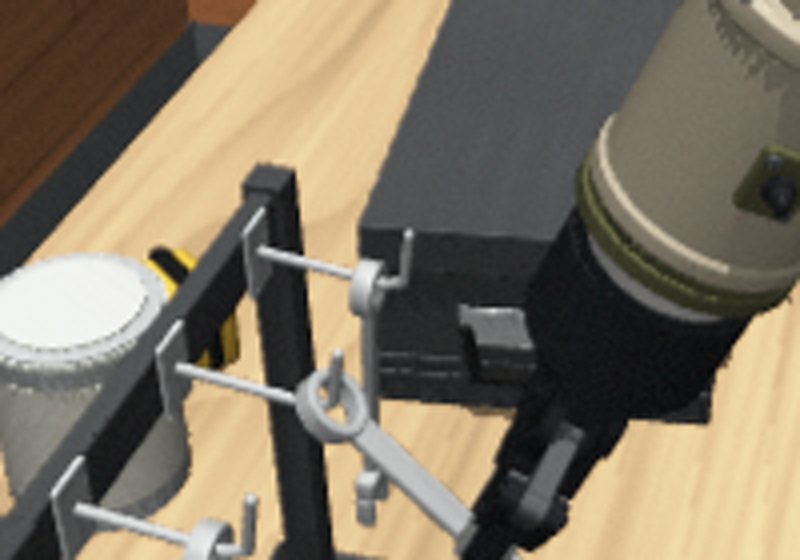

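The ring is round the bend with the tip poking through. Joint 7 (-2.49) is close to its range end, so I'll go on in 5-degree steps, adding a little yaw to relieve it.

```bash
python3 -m crank '[[[0.05,-0.05,-0.05,0,0,0.5,5],[0.1,-0.05,-0.1,0,-1,0.5,5],[0,0,0,0,0,0,5]]]'
python3 - <<'E'
from h import *
st();print(ringnow())
E
```

```text
clock: 10.38
position: [0.5106, 0.2307, 0.1643]
ee_rot: [0.713, -0.652, 0.177, -0.188]
ft_force: [-0.5, -0.1, -2.6]
grip_width: 0.146
t 10.38 pos [0.5106 0.2307 0.1643] q [ 0.713 -0.652  0.177 -0.188] F [-0.5 -0.1 -2.6] g 0.146 j [-0.51 -0.04 -0.17  2.14  0.47  0.66 -2.48]
(array([0.56536977, 0.2360374 , 0.23298543]), array([  7.79355971, -49.76981629,   5.52756493]))
```

```bash
python3 -m crank '[[[0.16,0.03,-0.11,0,-1,0.2,5],[0,0,0,0,0,0,5]]]'
python3 - <<'E'
from h import *
st();print(ringnow())
E
python3 -m crank '[[[0.18,0.0,-0.1,0,-0.9,0.2,5],[0,0,0,0,0,0,5]]]'
python3 - <<'E'
from h import *
st();print(ringnow())
im,d,T,K=shot('side','s8')
cv2.imwrite('pics/s8c.png',cv2.resize(im[200:340,180:380],None,fx=4,fy=4,interpolation=cv2.INTER_CUBIC))
im,d,T,K=shot('wrist','w8')
E
```

```text
clock: 10.62
position: [0.5175, 0.2294, 0.1629]
ee_rot: [0.711, -0.645, 0.194, -0.203]
ft_force: [1.0, -0.7, -2.3]
grip_width: 0.149
t 10.62 pos [0.5175 0.2294 0.1629] q [ 0.711 -0.645  0.194 -0.203] F [ 1.  -0.7 -2.3] g 0.149 j [-0.31 -0.04 -0.37  2.15  0.54  0.61 -2.54]
(array([0.56905283, 0.2351591 , 0.23401683]), array([  8.71237657, -52.35022671,   6.17562833]))
clock: 10.88
position: [0.5205, 0.2265, 0.1636]
ee_rot: [0.709, -0.642, 0.201, -0.21]
ft_force: [0.0, -1.4, -2.0]
grip_width: 0.149
t 10.88 pos [0.5205 0.2265 0.1636] q [ 0.709 -0.642  0.201 -0.21 ] F [ 0.  -1.4 -2. ] g 0.149 j [-0.12 -0.04 -0.55  2.16  0.57  0.59 -2.55]
(array([0.57058537, 0.23238431, 0.23575226]), array([  9.19638381, -53.51718872,   6.54372131]))
```

View pics/s8c.png

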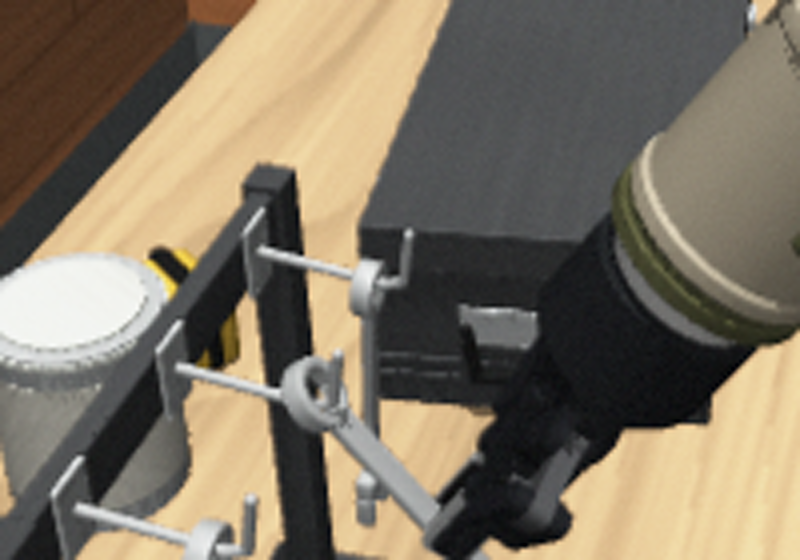

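View pics/w8.png

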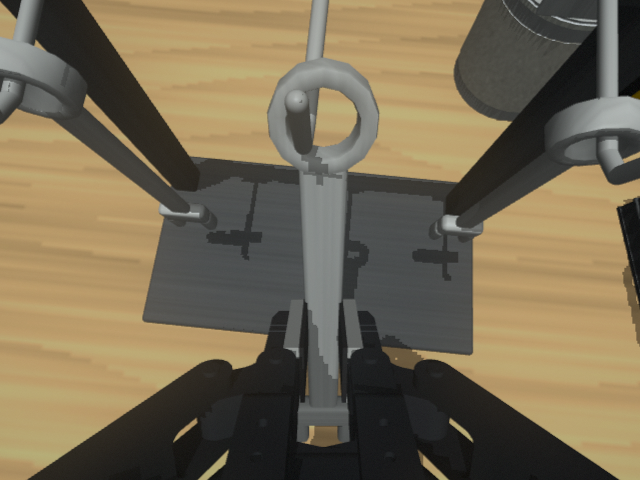

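```bash
python3 -m crank '[[[0.02,0.06,-0.08,0,0,0,5],[0,0,0,0,0,0,5]]]' 
python3 - <<'E'
from h import *
st();print(ringnow());print(R.from_quat(manip.get_obs()['ee_rot']).as_matrix()[:,2])
im,d,T,K=shot('side','s9')
cv2.imwrite('pics/s9c.png',cv2.resize(im[200:340,180:380],None,fx=4,fy=4,interpolation=cv2.INTER_CUBIC))
E
```

```text
clock: 11.22
position: [0.5206, 0.2327, 0.158]
ee_rot: [0.711, -0.64, 0.2, -0.211]
ft_force: [-1.4, -0.2, -2.2]
grip_width: 0.15
t 11.22 pos [0.5206 0.2327 0.158 ] q [ 0.711 -0.64   0.2   -0.211] F [-1.4 -0.2 -2.2] g 0.15 j [-0.12 -0.02 -0.56  2.16  0.59  0.58 -2.59]
(array([0.5705573 , 0.2388575 , 0.23023423]), array([  9.75204647, -53.52082906,   6.99257127]))
[ 0.55517838  0.04350752 -0.8305926 ]
```

View pics/s9c.png

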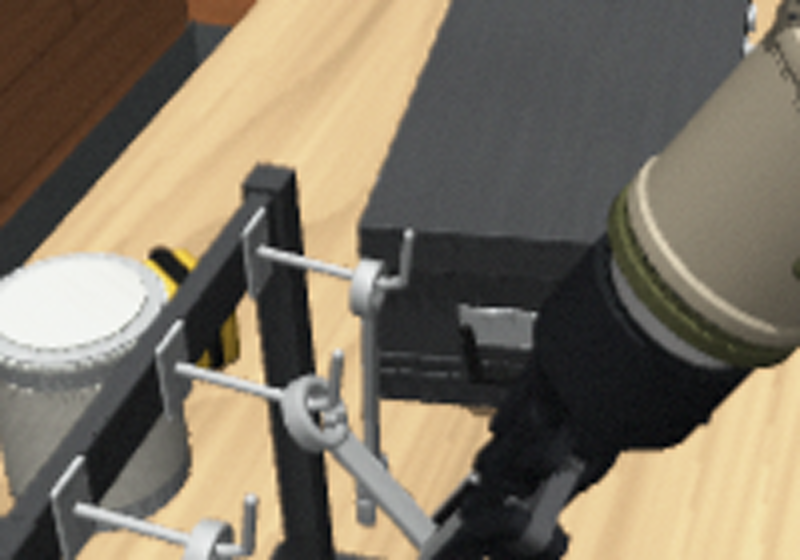

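```bash
python3 -m crank '[[[0,0,0,0,0,0,45],[0,0,0,0,0,0,45],[-0.4,-0.03,0.6,0,0.3,0.3,45],[-0.5,-0.03,0.6,0,0.5,0.5,45],[-0.5,0,0.6,0,0.5,0.5,45],[-0.5,0,0.5,0,0.5,0.5,45],[0,0,0,0,0,0,45],[0,0,0,0,0,0,45]]]' 
python3 - <<'E'
from h import *
st()
im,d,T,K=shot('side','s10')
cv2.imwrite('pics/s10c.png',cv2.resize(im[200:400,160:360],None,fx=3,fy=3,interpolation=cv2.INTER_CUBIC))
E
```

```text
clock: 12.28
position: [0.4071, 0.2278, 0.2959]
ee_rot: [0.772, -0.597, 0.128, -0.175]
ft_force: [-0.5, 0.1, -0.8]
grip_width: 0.524
t 12.28 pos [0.4071 0.2278 0.2959] q [ 0.772 -0.597  0.128 -0.175] F [-0.5  0.1 -0.8] g 0.524 j [-0.2  -0.37 -0.42  2.06 -0.01  1.   -1.93]
```

View pics/s10c.png

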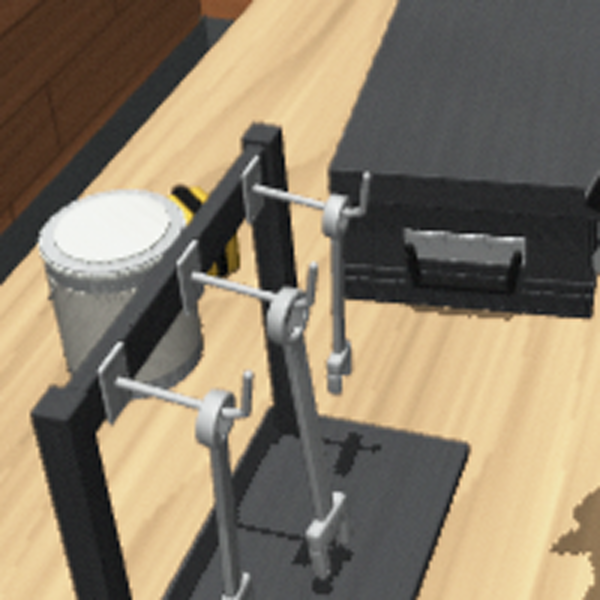

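The big wrench hangs by its ring on the middle hook and is still settling. I'll move to the lid, turning the tool back so the jaws lie along the toolbox x.

```bash
python3 - <<'E'
from h import *
Rt=R.from_euler('z',7,degrees=True)*R.from_euler('x',180,degrees=True)
todo([.4355,-.245,.25],Rt)
E
python3 -m crank '[[[0,0,0.3,0,0.5,1,45],[0,0,0.3,0,0.9,1,45],[0,-0.1,0,0,0.9,1,45],[0,-0.3,0,0,0.9,1,45],[0,-0.4,0,0,0.5,1,45],[0,-0.4,0,0,0,1,45],[0,-0.4,0,0,0,1,45],[0.05,-0.4,0,0,0,1,45]]]'
python3 - <<'E'
from h import *
Rt=R.from_euler('z',7,degrees=True)*R.from_euler('x',180,degrees=True)
st();todo([.4355,-.245,.25],Rt)
E
```

```text
shift [ 0.48 -7.88 -0.75] turn [-4.59  2.94 16.21]
clock: 13.32
position: [0.4099, 0.1069, 0.3308]
ee_rot: [0.943, -0.316, -0.052, -0.094]
ft_force: [-0.3, 0.7, -0.4]
grip_width: 0.528
t 13.32 pos [0.4099 0.1069 0.3308] q [ 0.943 -0.316 -0.052 -0.094] F [-0.3  0.7 -0.4] g 0.528 j [-0.2  -0.15  0.01  1.79 -0.21  1.5  -0.82]
shift [ 0.43 -5.86 -1.35] turn [-2.14 -1.36  8.78]
```

```bash

python3 -m crank '[[[0.05,-0.8,0,-0.25,-0.17,1,45],[0.05,-0.8,0,-0.25,-0.17,1,45],[0.05,-0.8,0,-0.25,-0.17,1,45],[0.05,-0.8,-0.2,-0.25,-0.17,1,45],[0.05,-0.8,-0.2,-0.25,-0.17,1,45],[0.05,-0.8,-0.2,-0.25,-0.17,1,45],[0.05,-0.2,-0.2,-0.25,-0.17,1,45],[0.05,0,-0.2,-0.25,-0.17,1,45]]]'
python3 - <<'E'
from h import *
Rt=R.from_euler('z',7,degrees=True)*R.from_euler('x',180,degrees=True)
st();todo([.4355,-.245,.25],Rt)
E
```

```text
clock: 14.32
position: [0.4335, -0.1936, 0.2703]
ee_rot: [1.0, 0.027, 0.0, -0.009]
ft_force: [0.2, 0.7, -0.3]
grip_width: 0.526
t 14.32 pos [ 0.4335 -0.1936  0.2703] q [ 1.     0.027  0.    -0.009] F [ 0.2  0.7 -0.3] g 0.526 j [-0.02 -0.03  0.35  1.79 -0.01  1.39  0.38]
shift [ 0.03 -0.86 -0.34] turn [-0.2  -0.01  0.79]
```

```bash

python3 -m crank '[[[0.03,0,0,-0.2,0,0.79,36],[0,0,0,0,0,0,36],[0,0,0,0,0,0,36]]]'
python3 - <<'E'
from h import *
st()
im,d,T,K=shot('wrist','w11');W=cloud(d,T,K);g=im.astype(int)
shot('side','s11')
bar=(W[...,2]>.105)&(W[...,2]<.126)&(g.min(-1)>90)&(W[...,0]<.46)&(W[...,0]>.41)&(W[...,1]<-.18)
k,lab,s,c=cv2.connectedComponentsWithStats(bar.astype(np.uint8))
for i in range(1,k):
  if s[i,4]>50: q=W[lab==i];r=cv2.minAreaRect(q[:,:2].astype(np.float32));print('bar',s[i],q.mean(0),r,np.round(cv2.boxPoints(r),3).tolist(),np.percentile(q[:,2],95))
E
```

```text
clock: 14.7
position: [0.4356, -0.1922, 0.2718]
ee_rot: [0.998, 0.06, 0.0, -0.001]
ft_force: [0.3, -0.5, -0.5]
grip_width: 0.422
t 14.7 pos [ 0.4356 -0.1922  0.2718] q [ 0.998  0.06   0.    -0.001] F [ 0.3 -0.5 -0.5] g 0.422 j [-0.02 -0.04  0.34  1.79  0.01  1.38  0.43]
bar [ 309  204   47  158 2077] [ 0.4391868  -0.24590583  0.118545  ] ((0.44902896881103516, -0.25174349546432495), (0.03676696866750717, 0.147325798869133), 6.159208297729492) [[0.4230000078678131, -0.18000000715255737], [0.4390000104904175, -0.3269999921321869], [0.4749999940395355, -0.3230000138282776], [0.45899999141693115, -0.1770000010728836]] 0.12027217746646152
```

View pics/w11.png

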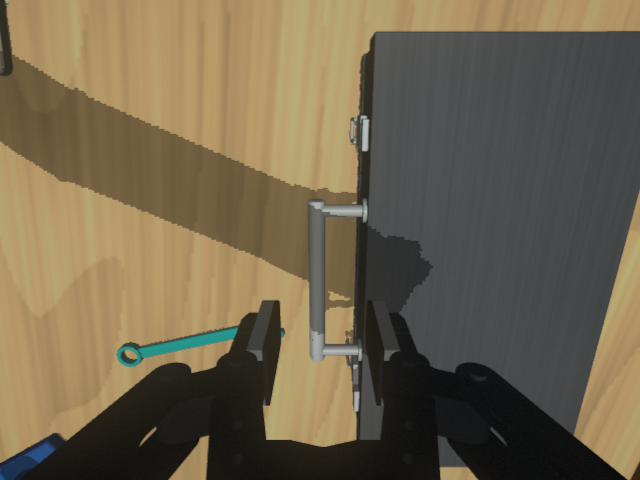

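View pics/s11.png

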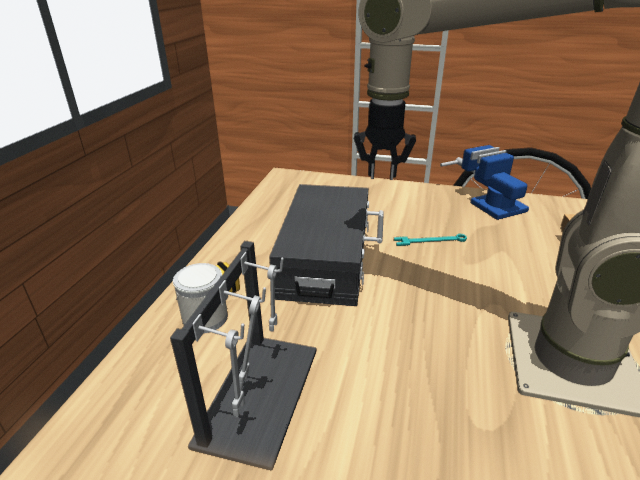

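The wrist view shows the bar at px (316,203)–(316,356), parallel to the pads, with its middle at about (0.438, -0.252). Descending over it now.

```bash

python3 -m crank '[[[0.04,-0.5,0,0,0,0,30],[0,-0.5,0,0,0,0,30],[0,0,-0.5,0,0,0,30],[0,0,-0.7,0,0,0,30],[0,0,-0.6,0,0,0,30],[0,0,0,0,0,0,30]]]'
python3 - <<'E'
from h import *
Rt=R.from_euler('z',7,degrees=True)*R.from_euler('x',180,degrees=True)
st();todo([.438,-.252,.097],Rt)
im,d,T,K=shot('wrist','w12');print(proj([.438,-.252,.113],T,K),proj(manip.get_obs()['position'],T,K))
E
```

```text
clock: 15.55
position: [0.4366, -0.2515, 0.1623]
ee_rot: [0.998, 0.061, -0.001, -0.001]
ft_force: [-0.2, -0.3, 1.0]
grip_width: 0.352
t 15.55 pos [ 0.4366 -0.2515  0.1623] q [ 0.998  0.061 -0.001 -0.001] F [-0.2 -0.3  1. ] g 0.352 j [ 0.05  0.12  0.41  1.88 -0.05  1.16  0.6 ]
shift [ 0.02 -0.01 -1.09] turn [-0.03 -0.03  0.01]
(np.float64(326.3537643411084), np.float64(274.06109376488195)) (np.float64(326.6518429970273), np.float64(323.6059850585167))
```

View pics/w12.png

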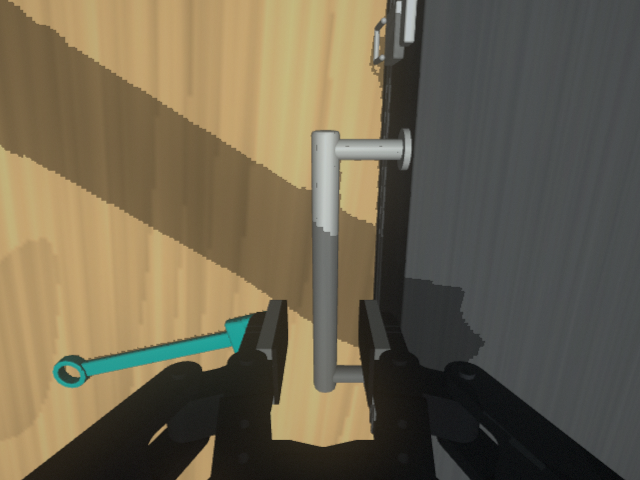

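```bash

python3 -m crank '[[[0.02,-0.02,-0.4,0,0,0,30],[0,0,-0.4,0,0,0,30],[0,0,-0.28,0,0,0,30],[0,0,0,0,0,0,30],[0,0,0,0,0,0,5],[0,0,0,0,0,0,5],[0,0,0,0,0,0,5],[0,0,0,0,0,0,5]]]' 40
python3 - <<'E'
from h import *
st()
im,d,T,K=shot('wrist','w13')
im,d,T,K=shot('side','s13')
p=manip.get_obs()['position'];a=np.radians(6.9);u=np.array([np.cos(a),np.sin(a)])
prev=None
for th in range(0,64,4):
  t=np.radians(th);dx=-.246*np.cos(t)+.013*np.sin(t)+.246;dz=.246*np.sin(t)+.013*np.cos(t)-.013
  q=np.array([dx*u[0],dx*u[1],dz])/.06
  if prev is not None: print(th,np.round(q-prev,3),np.round(q,2))
  prev=q
E
```

```text
clock: 16.6
position: [0.438, -0.2538, 0.1006]
ee_rot: [0.998, 0.061, 0.0, -0.001]
ft_force: [-9.0, 0.7, 7.2]
grip_width: 0.147
t 16.6 pos [ 0.438  -0.2538  0.1006] q [ 0.998  0.061  0.    -0.001] F [-9.   0.7  7.2] g 0.147 j [ 0.06  0.2   0.41  1.94 -0.09  1.02  0.64]
4 [0.025 0.003 0.285] [0.02 0.   0.29]
8 [0.045 0.005 0.283] [0.07 0.01 0.57]
12 [0.064 0.008 0.279] [0.13 0.02 0.85]
16 [0.083 0.01  0.274] [0.22 0.03 1.12]
20 [0.102 0.012 0.267] [0.32 0.04 1.39]
24 [0.12  0.015 0.26 ] [0.44 0.05 1.65]
28 [0.138 0.017 0.251] [0.58 0.07 1.9 ]
32 [0.155 0.019 0.24 ] [0.73 0.09 2.14]
36 [0.171 0.021 0.229] [0.9  0.11 2.37]
40 [0.187 0.023 0.216] [1.09 0.13 2.58]
44 [0.201 0.024 0.203] [1.29 0.16 2.79]
48 [0.215 0.026 0.188] [1.51 0.18 2.98]
52 [0.227 0.028 0.172] [1.73 0.21 3.15]
56 [0.239 0.029 0.156] [1.97 0.24 3.3 ]
60 [0.249 0.03  0.139] [2.22 0.27 3.44]
```

View pics/w13.png

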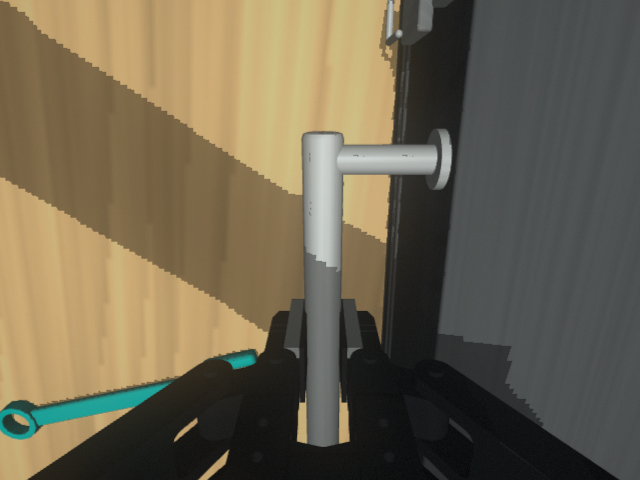

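View pics/s13.png

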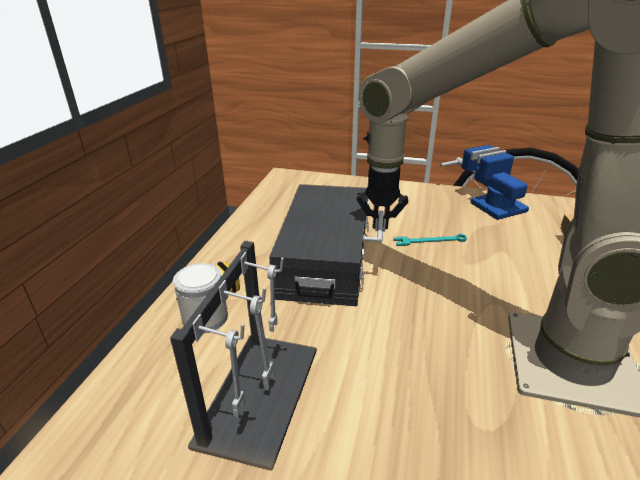

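Bar gripped between both pads. Lifting along the arc in stages.

```bash

python3 -m crank '[[[0.02,0,0.28,0,0,0,5],[0.04,0,0.28,0,0,0,5],[0.06,0.01,0.28,0,0,0,5],[0.08,0.01,0.28,0,0,0,5]]]' 
python3 -m crank '[[[0.1,0.01,0.27,0,0,0,5],[0.12,0.02,0.26,0,0,0,5],[0.14,0.02,0.25,0,0,0,5],[0.15,0.02,0.24,0,0,0,5]]]' 
python3 - <<'E'
from h import *
st();o=manip.get_obs();d=(o['position']-np.array([.438,-.2538,.1006]))/.06;print(d)
shot('side','s14')
E
```

```text
clock: 17.2
position: [0.4504, -0.2522, 0.1681]
ee_rot: [0.998, 0.061, 0.0, -0.001]
ft_force: [-2.7, -1.2, -4.3]
grip_width: 0.144
clock: 17.7
position: [0.4799, -0.2486, 0.2297]
ee_rot: [0.998, 0.06, -0.001, -0.001]
ft_force: [-10.5, -1.7, 1.7]
grip_width: 0.141
t 17.7 pos [ 0.4799 -0.2486  0.2297] q [ 0.998  0.06  -0.001 -0.001] F [-10.5  -1.7   1.7] g 0.141 j [ 0.03  0.15  0.41  1.71 -0.06  1.3   0.57]
[0.69835672 0.08611487 2.15116337]
```

View pics/s14.png

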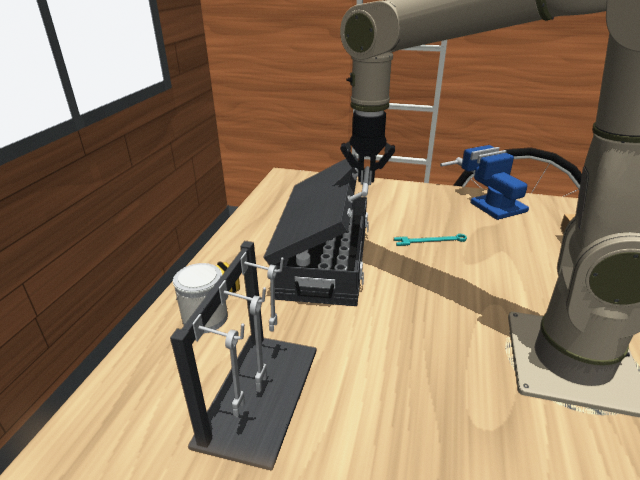

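```bash

python3 -m crank '[[[0.16,0.02,0.23,0,0,0,5],[0.18,0.02,0.22,0,0,0,5],[0.2,0.02,0.2,0,0,0,5],[0.21,0.03,0.19,0,0,0,5]]]' 
python3 -m crank '[[[0.22,0.03,0.17,0,0,0,5],[0.23,0.03,0.16,0,0,0,5],[0.24,0.03,0.14,0,0,0,5],[0,0,0,0,0,0,5],[0,0,0,0,0,0,5]]]' 
python3 - <<'E'
from h import *
st();o=manip.get_obs();d=(o['position']-np.array([.438,-.2538,.1006]));a=np.radians(6.9)
x=-.246+d[0]*np.cos(a)+d[1]*np.sin(a);z=.013+d[2];print('theta',np.degrees(np.arctan2(z,-x)+np.arctan2(-.013,.246)),'r',np.hypot(x,z))
shot('side','s15');shot('scene','c15')
E
```

```text
clock: 18.25
position: [0.525, -0.2431, 0.2817]
ee_rot: [0.998, 0.06, -0.0, -0.001]
ft_force: [-15.8, 1.3, 11.9]
grip_width: 0.143
clock: 18.88
position: [0.5682, -0.2379, 0.3106]
ee_rot: [0.998, 0.061, 0.003, 0.0]
ft_force: [-7.8, -1.0, 11.3]
grip_width: 0.14
t 18.88 pos [ 0.5682 -0.2379  0.3106] q [0.998 0.061 0.003 0.   ] F [-7.8 -1.  11.3] g 0.14 j [ 0.01  0.29  0.4   1.38 -0.11  1.49  0.53]
theta 59.71825264336004 r 0.2507987319447241
```

View pics/s15.png

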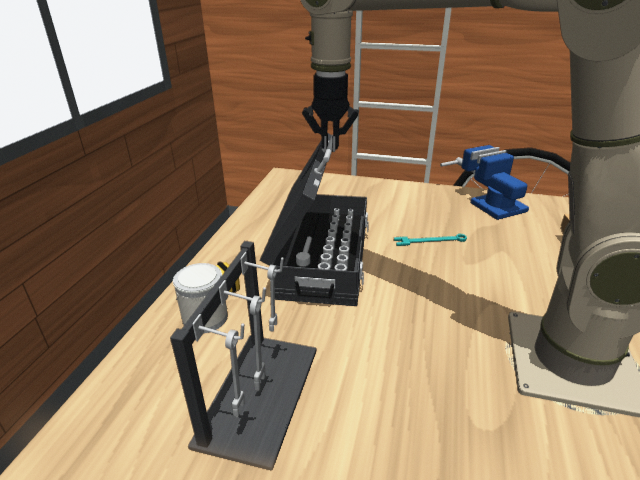

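View pics/c15.png

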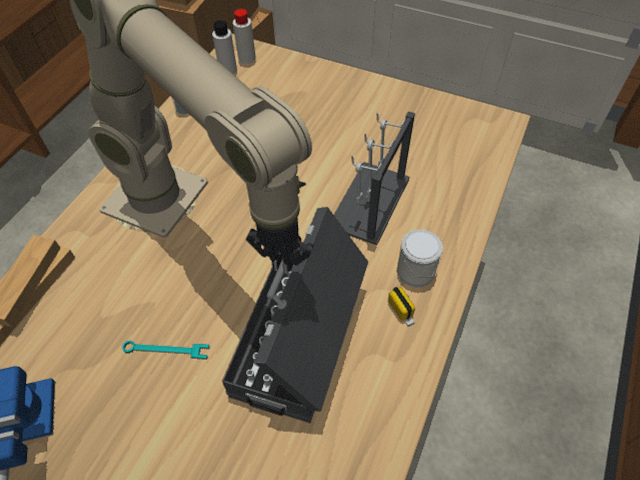

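```bash

python3 -m crank '[[[0,0,0,0,0,0,5],[0,0,0,0,0,0,5],[0,0,0,0,0,0,5],[0,0,0,0,0,0,5],[0,0,0,0,0,0,5],[0,0,0,0,0,0,5],[0,0,0,0,0,0,5],[0,0,0,0,0,0,5]]]' 
python3 - <<'E'
from h import *
im,d,T,K=load('c15');W=cloud(d,T,K)
q=W[280:370,300:345].reshape(-1,3);q=q[np.isfinite(q).all(1)]
n=np.linalg.svd(q-q.mean(0),full_matrices=False)[2][2];print('lid plane',n,np.degrees(np.arccos(abs(n[2]))))
st()
for k in range(3):
  im,d,T,K=shot('side',f's16_{k}');W=cloud(d,T,K)
  m=np.zeros(d.shape,bool);m[295:395,235:280]=1
  m&=(abs(W[...,1]-.24)<.02)&(W[...,2]<.24)&(W[...,2]>.02)&(abs(W[...,0]-.57)<.08)
  P=W[m];c=P.mean(0);v=np.linalg.svd(P-c,full_matrices=False)[2][0];print(m.sum(),c,v,P[:,2].min(),P[:,2].max())
im=cv2.resize(im[220:430,160:340],None,fx=3.2,fy=2.8);cv2.imwrite('pics/s16c.png',im)
E
```

```text
clock: 19.98
position: [0.5681, -0.2379, 0.3105]
ee_rot: [0.998, 0.061, 0.003, 0.0]
ft_force: [-8.1, -0.3, 10.9]
grip_width: 0.144
lid plane [0.91701138 0.13193835 0.37640722] 67.88868591263304
t 19.98 pos [ 0.5681 -0.2379  0.3105] q [0.998 0.061 0.003 0.   ] F [-8.1 -0.3 10.9] g 0.144 j [ 0.01  0.29  0.4   1.38 -0.11  1.49  0.53]
771 [0.57231491 0.24264319 0.1466241 ] [-0.01957319 -0.01566203 -0.99968575] 0.03093397257719055 0.23998213110794508
767 [0.57201933 0.2427575  0.14601999] [0.02427164 0.01625646 0.99957322] 0.02944461875188986 0.2399939668789987
769 [0.57200647 0.24280334 0.14601186] [-0.0197994  -0.01509456 -0.99969002] 0.02913168026143087 0.23994717538258048
```

View pics/s16c.png

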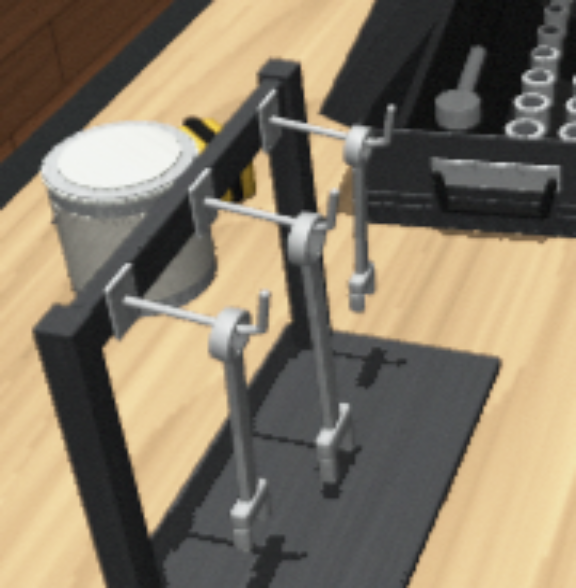

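The wrench hangs plumb and still. But the plane fit gives the lid at 68° against 60° from the arc, so I'll check this more carefully.

```bash

python3 - <<'E'
from h import *
im,d,T,K=shot('scene','c17');W=cloud(d,T,K);shot('wrist','w17')
rng=np.random.default_rng(0)
a=np.radians(6.9);u=np.array([np.cos(a),np.sin(a)])
m=np.zeros(d.shape,bool);m[200:410,240:375]=1;m&=(im.max(-1)<110)&(W[...,2]>.14)&(W[...,2]<.34)
m&=(W[...,0]>.5)
q=W[m];best=0
for _ in range(500):
  s=q[rng.choice(len(q),3,False)];n=np.cross(s[1]-s[0],s[2]-s[0]);n/=np.linalg.norm(n)+1e-12
  k=abs((q-s[0])@n)<.003
  if k.sum()>best: best=k.sum();kk=k
P=q[kk];n=np.linalg.svd(P-P.mean(0),full_matrices=False)[2][2];print(len(q),best,n,np.degrees(np.arccos(abs(n[2]))),P.min(0),P.max(0))
for p in [(300,340),(320,310),(330,250),(340,300),(320,360)]: print(p,np.round(W[p[1],p[0]],3))
im=im.copy();mm=np.zeros_like(m);mm[np.where(m)[0][kk],np.where(m)[1][kk]]=1;im[mm]=(0,0,255)
cv2.imwrite('pics/c17m.png',cv2.resize(im[180:420,200:400],None,fx=2.5,fy=2.5))
E
```

```text
11019 8935 [-0.85210952 -0.10376368 -0.51297413] 59.13786121869181 [ 0.57495069 -0.42499196  0.14001427] [0.71312212 0.10938742 0.33884951]
(300, 340) [ 0.648 -0.331  0.227]
(320, 310) [ 0.652 -0.243  0.206]
(330, 250) [ 0.617 -0.113  0.237]
(340, 300) [ 0.673 -0.182  0.165]
(320, 360) [ 0.69  -0.328  0.162]
```

View pics/c17m.png

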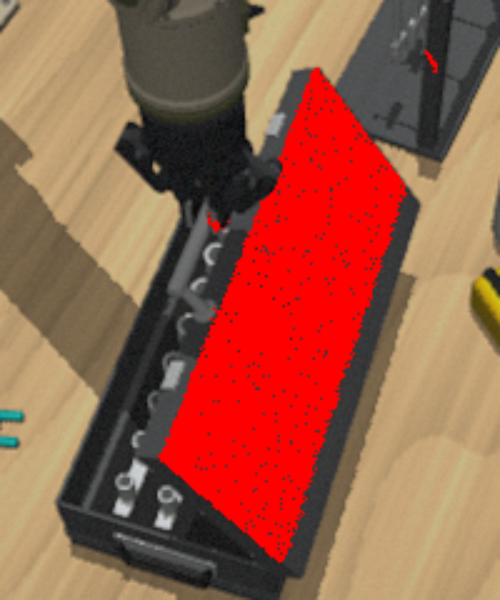

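View pics/w17.png

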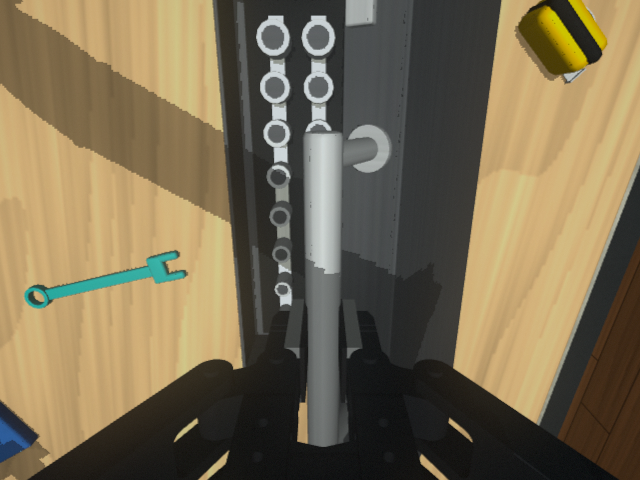

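A robust fit over the whole lid face gives 59.1°, which agrees with the arc; the 68° patch had included other surfaces. The bar is still gripped and the readings are steady, so I'm handing in.

```bash
python3 - <<'E'
from h import *
st();print(manip.hand_in())
E
```

```text
t 20.23 pos [ 0.568  -0.2379  0.3105] q [0.998 0.061 0.003 0.   ] F [-6.8 -0.7 12. ] g 0.145 j [ 0.01  0.29  0.4   1.38 -0.11  1.49  0.53]
the job is handed in; nothing more can be done
None
```

The big wrench hangs by its ring on the middle hook, and I handed in at 20.2 s with the gripper still holding the lid open at about 60°. The hand-in gave no verdict.

- **Wrench:** I released it while the lid was shut, at about 37° off plumb. It swung on the hook, then settled. My last check showed it still and within about 2° of plumb.
- **Lid:** I gripped the bar and lifted it along its arc. The last checks gave 59.7° from the arc and 59.1° from a fit to the whole lid face. A first quick fit on a small patch read 68°, probably because it took in surfaces other than the lid face. The pose did not drift over a 1 s hold, and the wrist force stayed around 10–15 N.
- **Other things:** Both smaller wrenches still hang, and the paint tin and tape measure stand where they were, judged by eye in the last pictures.
- **Close call:** Joint 7 came within about 0.01 rad of its range end while I tilted the wrench onto the hook. I therefore let go at about 53° of tilt instead of the planned 60°.

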